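# Clear the used-up paint pot from behind the bottles

## Task

The white paint pot at the back of the caddy is used up. First set the three full paint bottles aside, standing on the cork mat, and only then take the pot and push it through the sprung green flap so that it drops into the bin. Once it is in the bin, stand each bottle back in the middle of the pad of its own colour; keep the bottles upright all the time and do not knock over or shove the blue-grey water jar.

Things in the scene. Friction and masses are not known exactly. Their poses are not given: they have to be found in the camera images.
- red_bottle: Full paint bottle, all red: round, 42 mm diameter up to 100 mm, then a narrower cap of 26 mm diameter up to 122 mm; 110 to 210 g. Origin at the centre of its underside, z up. Stands at the start on one of the three pads, not necessarily that of its own colour.
- yellow_bottle: Full paint bottle, all yellow: round, 42 mm diameter up to 100 mm, then a narrower cap of 26 mm diameter up to 122 mm; 110 to 210 g. Origin at the centre of its underside, z up. Stands at the start on one of the three pads, not necessarily that of its own colour.
- blue_bottle: Full paint bottle, all blue: round, 42 mm diameter up to 100 mm, then a narrower cap of 26 mm diameter up to 122 mm; 110 to 210 g. Origin at the centre of its underside, z up. Stands at the start on one of the three pads, not necessarily that of its own colour.
- empty_pot: Empty white paint pot with a black dried-up top: round, 38 mm diameter, 60 mm tall, about 40 g. Origin at the centre of its underside. It stands on the caddy's board about 10 mm behind the taller bottles, which leave no room for a gripper until they are gone.
- red_pad: Thin red disc, 62 mm across, 3 mm thick, fixed; origin at the centre of its underside. The pads lie in a row 75 mm apart (order varies) on a wooden caddy board 12 mm thick; pad x points to the caddy's back, y along the row. The white pot stands 50 mm behind the row (+x); a back rail, 50 mm above the table, starts 99 mm behind it.
- yellow_pad: Thin yellow disc, 62 mm across, 3 mm thick, fixed; origin at the centre of its underside. The pads lie in a row 75 mm apart (order varies) on a wooden caddy board 12 mm thick; pad x points to the caddy's back, y along the row. The white pot stands 50 mm behind the row (+x); a back rail, 50 mm above the table, starts 99 mm behind it.
- blue_pad: Thin blue disc, 62 mm across, 3 mm thick, fixed; origin at the centre of its underside. The pads lie in a row 75 mm apart (order varies) on a wooden caddy board 12 mm thick; pad x points to the caddy's back, y along the row. The white pot stands 50 mm behind the row (+x); a back rail, 50 mm above the table, starts 99 mm behind it.
- mat: Flat cork mat, fixed, 260 mm (its x) by 110 mm (its y), 4 mm thick; origin at the centre of its underside. Side area with room for the three bottles in a row along x, 80 mm apart. It lies on the left or the right of the caddy, the bin on the other side.
- mouth (a point): Centre of the bin's mouth, level with the lid's top, 200 mm above the table. Fixed grey bin, white lid 200 mm (x) by 160 (y). The opening, 150 (x) by 110 (y), is shut by a green flap hinged along its +y edge; pushed from above (0.5 to 2 N) it swings down up to 83 degrees and springs back. Let go of the pot with its top some 20 mm below the lid, or the flap may catch it. Free depth 190.
- water_jar: Bystander: blue-grey ceramic water jar, open, 68 mm diameter at the rim, 85 mm tall, standing loose between the robot and the caddy; origin at the centre of its underside.
Things that resemble listed ones, but are neither listed nor needed, are in the scene too. Of the things like the red_bottle, leave any that is turquoise; of the rest the smaller one is meant.

How it is judged (in metres and radians):
On the way, in this order (a step that is already met when the one before it is completed fails the run):
1. the three bottles stand on the cork mat, the white pot still being in its place (x of red_bottle in the frame of mat between -0.125 and 0.125 m and y of red_bottle in the frame of mat between -0.05 and 0.05 m and z of each of red_bottle, yellow_bottle, blue_bottle in the frame of mat below 0.01 m and angle between each of red_bottle, yellow_bottle, blue_bottle's own z axis and vertical below 0.1 rad and linear speed of each of red_bottle, yellow_bottle, blue_bottle below 0.03 m/s and x of yellow_bottle in the frame of mat between -0.125 and 0.125 m and y of yellow_bottle in the frame of mat between -0.05 and 0.05 m and x of blue_bottle in the frame of mat between -0.125 and 0.125 m and y of blue_bottle in the frame of mat between -0.05 and 0.05 m and distance of empty_pot from where it was at the start of the episode below 0.04 m), for 0.2 s.
2. the pot lies in the bin while all the bottles stand on the mat (x of empty_pot in the frame of mouth between -0.1 and 0.1 m and y of empty_pot in the frame of mouth between -0.08 and 0.08 m and z of empty_pot in the frame of mouth below -0.115 m and x of red_bottle in the frame of mat between -0.125 and 0.125 m and y of red_bottle in the frame of mat between -0.05 and 0.05 m and z of each of red_bottle, yellow_bottle, blue_bottle in the frame of mat below 0.01 m and angle between each of red_bottle, yellow_bottle, blue_bottle's own z axis and vertical below 0.1 rad and linear speed of each of red_bottle, yellow_bottle, blue_bottle below 0.03 m/s and x of yellow_bottle in the frame of mat between -0.125 and 0.125 m and y of yellow_bottle in the frame of mat between -0.05 and 0.05 m and x of blue_bottle in the frame of mat between -0.125 and 0.125 m and y of blue_bottle in the frame of mat between -0.05 and 0.05 m), for 0.2 s.
At the end, for the whole second after the job is handed in: The white pot lies at rest inside the bin, and each bottle stands upright and at rest on the pad of its own colour, its centre within 12 mm of the pad's (x of empty_pot in the frame of mouth between -0.1 and 0.1 m and y of empty_pot in the frame of mouth between -0.08 and 0.08 m and z of empty_pot in the frame of mouth below -0.115 m and linear speed of empty_pot below 0.03 m/s and horizontal distance between red_bottle and red_pad below 0.012 m and z of red_bottle in the frame of red_pad below 0.009 m and angle between each of red_bottle, yellow_bottle, blue_bottle's own z axis and vertical below 0.1 rad and linear speed of each of red_bottle, yellow_bottle, blue_bottle below 0.02 m/s and horizontal distance between yellow_bottle and yellow_pad below 0.012 m and z of yellow_bottle in the frame of yellow_pad below 0.009 m and horizontal distance between blue_bottle and blue_pad below 0.012 m and z of blue_bottle in the frame of blue_pad below 0.009 m); the robot touches nothing.
It fails at once if a bottle is tipped over (angle between any of red_bottle, yellow_bottle, blue_bottle's own z axis and vertical above 0.6 rad).
It fails at once if the water jar is knocked over or shoved by more than 30 mm (angle between water_jar's own z axis and vertical above 0.5 rad or distance of water_jar from where it was at the start of the episode above 0.03 m).
It also fails if it takes over 138 s, if anything falls off the work surface, if the arm or the gripper's body presses on something with over 40 N, if the wrist force passes 120 N, or if a joint passes its speed limit or range.

## Robot

A 7-joint arm with a two-finger parallel gripper is mounted at the origin on the work surface. World frame = base frame: x ahead of the robot, y to its left, z up, the work surface at z = 0. Lengths are in mm, angles in rad, forces in N, time in s.
With the tool pointing down it reaches from about 400 to 900 mm from the base axis. Payload 5.6 kg.
Tool frame: the origin (TCP) lies midway between the tips of the shut fingers; the grasp point (between the pads) lies 19 mm behind it; z points along the fingers, y is the line along which they close (so a half turn about z gives the same grasp; the last joint's range is limited). The gripper opens to 92 mm and grips with 3 to 60 N. Pads are 20 mm wide; open, the fingers measure 128 mm over their backs; the gripper's body (75 mm by 189 mm) begins 69 mm behind the grasp point.
Start: joints at [-1.18, 0.468, -0.012, 1.603, 0.006, 1.071, -0.056], TCP at [273.251, 589.783, 186.792] pointing down, gripper open.
Joint ranges: [-2.53, 2.53], [-0.31, 2.02], [-1.57, 1.55], [0.28, 2.44], [-1.29, 4.43], [0.15, 1.84], [-2.92, 2.92]. Speed limits (rad/s): [2.57, 2.57, 3.14, 3.14, 3.14, 3.14, 3.14].

## Interface

Orientations are given as a rotation vector (axis times angle).
In Python, from cell import robot, grip, kin, viewer gives the robot as it stands. Calls block until the motion is done:
- robot.movep(position, orientation): joint-space move of the TCP to a pose.
- robot.servo_line(position, feed=150, rotation=None): straight line of the TCP; rotation=None keeps the orientation; feed is the mean speed in mm/s.
- robot.goto_joints(angles): joint-space move.
- grip(opening, newtons=None): opening from 0.0 (shut) to 1.0 (fully open); newtons is the grip in N (None keeps the last); returns when the fingers have stopped.
- robot.hold(seconds).
- kin.ik(position, orientation): joint angles nearest the present ones, or None.
- robot.observe(): the state.
- viewer.read_camera(name): name is "side" or "top" or "wrist"; returns the picture (480x640x3 uint8, red, green, blue); there is no depth.
- viewer.camera_info(name): a dict with "camera_matrix" (3x3 intrinsics, pixels), "R" (3x3) and "t" (3): a world point X has camera coordinates R X + t. Camera axes: x right, y down, z forward; pixel columns grow to the right and rows downward; lengths in mm; the calibration is good to about 2 mm. A picture is of the moment at which its call begins: read the wrist's pose just before it. camera_info takes no time and is no camera call; for the wrist camera it gives the pose at the moment of the call.
A pose or a line that the arm cannot do raises robot.IKError and nothing moves.
- robot.job_done(): hands the job in; it is judged then, once.
Trained networks look in the newest picture that a camera, given by its name, has taken for a name from the list of things; names that differ only in an ending like _2 or _b are one class to them, and where a whole thing is asked for, a point or a joint stands for the part that bears it (a point fixed in the world has none). Each returns a list of dicts, best first, with "confidence" (0 to 1); they miss things now and then, are a little off and sometimes report something else, mostly with a low value. They report only what shows in the picture. A call takes as long as a camera call. They do not tell look-alikes from the thing itself.
- viewer.silhouettes(name, camera): "mask" (480x640 bool, what is visible of it).
- viewer.pinpoint(name, camera): "at" ([x, y, z] in mm, in the coordinates of the camera as it stood for that picture, good to about 4 mm: a listed point, or the origin of a listed thing).
The state is a dict: "t": time; "joints": joint angles; "joint_velocities": joint speeds; "joint_torque": joint torques, N m; "tcp_pos": TCP position; "tcp_rot": TCP orientation; "contact_force": force on the tool from outside, world axes, zero at the start; "wrist_torque": the same for the moment, N m; "grip_width": opening from 0.0 (shut) to 1.0 (fully open); "grip_force": force on a finger pad.
Only numpy, scipy, OpenCV 4.12 (cv2) and the standard library are available. Lean on these libraries where they do the work, as an engineer would, in place of code of your own. Each camera call takes 0.05 s, during which the arm holds its last target. There are 200 camera calls.

## Working session

There is one attempt and no reset: what is moved stays moved. The work goes in short steps, each a Python script; the robot and the scene stay as the last script left them, time stands still between calls to the robot, and variables do not carry over. Pictures are saved under pics/ and viewed, at most 14 in all, crops included, and the job is handed in when it is done.

```bash
ls; mkdir -p pics; python3 - <<'E'
from cell import robot, grip, kin, viewer
import cv2, numpy as np
for c in ["top","side"]:
    im=viewer.read_camera(c); cv2.imwrite(f"pics/{c}0.png",im[:,:,::-1])
    i=viewer.camera_info(c); R=np.array(i["R"]);t=np.array(i["t"])
    print(c,np.array(i["camera_matrix"]).tolist(),"pos",(-R.T@t).round())
    for n in ["red_bottle","yellow_bottle","blue_bottle","empty_pot","red_pad","yellow_pad","blue_pad","mat","mouth","water_jar"]:
        for d in viewer.pinpoint(n,c):
            X=np.array(d["at"]); p=np.array(i["camera_matrix"])@X
            print(n,round(d["confidence"],2),(R.T@(X-t)).round(1),(p[:2]/p[2]).round())
o=robot.observe();print(o["t"],o["tcp_rot"])
E
```

```text
pics
top [[531.7246681898521, 0.0, 316.37883427969393], [0.0, 531.7246681898521, 240.04945199113106], [0.0, 0.0, 1.0]] pos [ 415.    3. 1035.]
red_bottle 0.78 [445.9  91.5   3.5] [254. 316.]
red_bottle 0.72 [549.1 105.7  14.8] [248. 262.]
red_bottle 0.66 [712.1 267.3  -1.2] [171. 180.]
yellow_bottle 0.86 [568.9  35.5  16.9] [285. 252.]
yellow_bottle 0.34 [409.7  -2.5  -1.3] [303. 336.]
blue_bottle 0.65 [583.8 -40.4  19.9] [324. 245.]
empty_pot 0.94 [627.5  22.6   8.9] [292. 223.]
red_pad 0.54 [589.7 -42.5  10.7] [325. 243.]
yellow_pad 0.59 [548.2 102.3  15.1] [250. 262.]
yellow_pad 0.29 [585.6 -43.6   9.6] [326. 245.]
blue_pad 0.77 [571.6  31.5  11.7] [287. 251.]
mat 0.82 [5.145e+02 3.168e+02 5.000e-01] [138. 278.]
mat 0.4 [588.1 -44.4  11.7] [326. 243.]
mat 0.36 [413.2  -4.7  -1.4] [304. 334.]
mouth 0.75 [ 524.1 -335.9  200.7] [514. 267.]
water_jar 0.93 [411.8  -2.4  -3. ] [303. 335.]
water_jar 0.46 [548.8 102.1  10.2] [250. 262.]
side [[482.1707562435589, 0.0, 322.49809589326065], [0.0, 482.1707562435589, 233.86764619055072], [0.0, 0.0, 1.0]] pos [ 436. -732.  633.]
red_bottle 0.95 [445.9  91.1  -0. ] [255. 267.]
red_bottle 0.79 [ 7.064e+02  2.730e+02 -7.000e-01] [355. 214.]
red_bottle 0.73 [588.8 -41.4  12.6] [333. 297.]
red_bottle 0.57 [548.1 106.5   9.8] [302. 255.]
yellow_bottle 0.7 [574.8  41.   17.8] [319. 269.]
blue_bottle 0.87 [588.  -37.2  14.5] [332. 295.]
empty_pot 0.79 [626.2  21.9  11.4] [345. 275.]
red_pad 0.68 [588.9 -37.4  12.5] [333. 296.]
yellow_pad 0.67 [552.  105.7  10.9] [304. 255.]
blue_pad 0.41 [571.6  33.8  11.5] [318. 274.]
mat 0.91 [513.3 316.2  -2.4] [277. 212.]
mat 0.49 [552.4 107.3  11. ] [304. 254.]
mouth 0.74 [ 527.7 -340.1  195.2] [335. 351.]
water_jar 0.58 [411.5 -11.8  -4.9] [241. 303.]
water_jar 0.49 [590.3 -38.8  12.6] [334. 296.]
1.1 [6.76194285e-01 3.06791023e+00 3.86651076e-05]
```

View pics/top0.png

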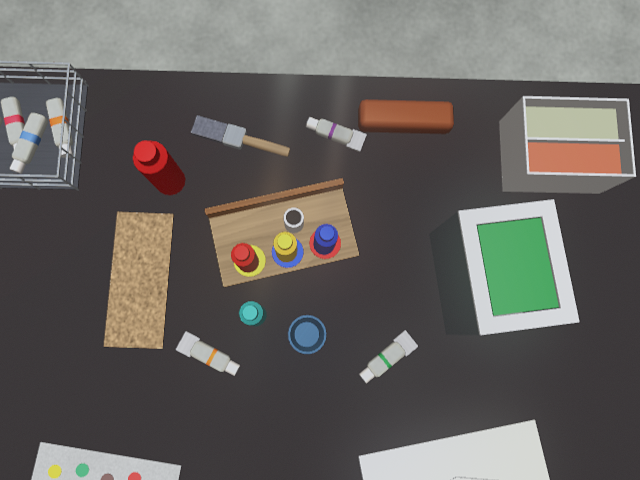

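View pics/side0.png

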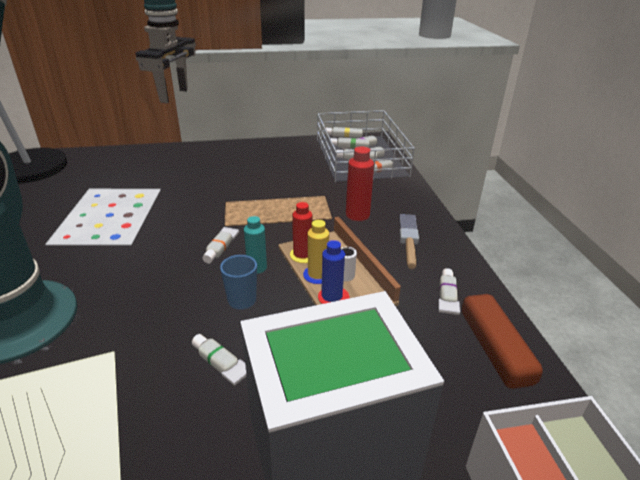

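The things that could be taken for the red bottle, by pixel in the top view:
- The red one on the yellow pad at (248,262).
- A bigger red bottle at (158,165).
- A turquoise one at (250,313).

I rule out the turquoise one and take the smaller red, at (248,262). Yellow stands on the blue pad at (286,248) and blue on the red pad at (325,240). The pot is at (293,219), the mat at (139,280), the bin at (518,267) and the jar at (307,334). Next I look with the wrist camera from two places.

```bash
cat > h.py <<'E'
from cell import robot, grip, kin, viewer
import cv2, numpy as np
from scipy.spatial.transform import Rotation as Ro
def rot(a):
    """tool down, closing line (tool y) at world angle a"""
    return Ro.from_matrix(np.array([[-np.sin(a),np.cos(a),0],[np.cos(a),np.sin(a),0],[0,0,-1]]).T.reshape(3,3).T if 0 else
        np.column_stack([[-np.sin(a),np.cos(a),0],[np.cos(a),np.sin(a),0],[0,0,-1]])).as_rotvec()
def best(p,a):
    """of the two equivalent half-turn grasps, the one with the smaller joint 7"""
    c=[]
    for k in (a,a+np.pi):
        q=kin.ik(list(p),list(rot(k)))
        if q is not None: c.append((abs(q[6]),k))
    return min(c)[1]
def go(p,a):
    robot.movep(list(p),list(rot(a)))
def up(z,feed=200):
    p=robot.observe()["tcp_pos"]; robot.servo_line([p[0],p[1],z],feed=feed)
def cam(c,name=None):
    i=viewer.camera_info(c); im=viewer.read_camera(c)
    if name: cv2.imwrite(f"pics/{name}.png",im[:,:,::-1])
    return im,np.array(i["camera_matrix"]),np.array(i["R"]),np.array(i["t"])
def pin(n,c,cm):
    _,K,R,t=cm; out=[]
    for d in viewer.pinpoint(n,c):
        X=np.array(d["at"]); p=K@X; out.append((round(d["confidence"],2),(R.T@(X-t)).round(1),(p[:2]/p[2]).round()))
    return out
def plane(uv,z,cm):
    """pixels -> world points at height z"""
    _,K,R,t=cm; d=(R.T@np.linalg.inv(K)@np.c_[uv,np.ones(len(uv))].T).T; C=-R.T@t
    return C+d*((z-C[2])/d[:,2])[:,None]
def rect(n,c,cm,z,near):
    """centre, size and angle of the flat thing n, seen at height z"""
    for d in viewer.silhouettes(n,c):
        v,u=np.nonzero(d["mask"])
        if len(u)<50: continue
        P=plane(np.c_[u,v],z,cm)[:,:2].astype(np.float32)
        if np.hypot(*(P.mean(0)-near))<60:
            return round(d["confidence"],2),cv2.minAreaRect(P),len(u)
E
python3 - <<'E'
from h import *
cm=cam("top")
print("mat",rect("mat","top",cm,4,[514,316])); print("lid",rect("mouth","top",cm,200,[525,-338]))
im=cm[0].astype(int); g=(im[...,1]>im[...,0]+60)&(im[...,1]>im[...,2]+40); g[:, :440]=0
v,u=np.nonzero(g); P=plane(np.c_[u,v],198,cm)[:,:2].astype(np.float32); print("flap",cv2.minAreaRect(P))
k=0
for p in ([480,60,400],[560,-30,400]):
    a=best(p,0.26); go(p,a); k+=1
    cm=cam("wrist",f"w{k}"); print(robot.observe()["t"],"cam",(-cm[2].T@cm[3]).round())
    for n in ["red_bottle","yellow_bottle","blue_bottle","empty_pot","red_pad","yellow_pad","blue_pad"]:
        for x in pin(n,"wrist",cm):
            if x[0]>.4: print(n,*x)
E
```

```text
mat (0.9, ((513.5166015625, 315.15570068359375), (111.91354370117188, 259.667724609375), 88.82219696044922), 7780)
lid (0.87, ((522.1475830078125, -316.93585205078125), (200.5886993408203, 216.4936981201172), 8.126014709472656), 16034)
flap ((526.8001098632812, -342.6224060058594), (146.2948760986328, 106.12028503417969), 8.010309219360352)
3.475 cam [460. 135. 598.]
red_bottle 0.75 [ 4.509e+02  8.970e+01 -3.000e-01] [306. 153.]
red_bottle 0.71 [709.7 270.4   1.6] [526.  71.]
red_bottle 0.62 [546.7 107.4  16.9] [375. 159.]
yellow_bottle 0.75 [571.5  38.7  14.6] [377. 210.]
blue_bottle 0.95 [585.2 -39.6  15.6] [371. 263.]
empty_pot 0.6 [626.8  20.7  14.7] [410. 232.]
red_pad 0.65 [586.1 -42.1  14. ] [371. 264.]
yellow_pad 0.84 [553.5 104.5  15.9] [379. 163.]
blue_pad 0.87 [572.2  32.5   8.4] [376. 214.]
4.425 cam [540.  44. 598.]
red_bottle 0.76 [451.5  89.6   2.7] [265.  70.]
red_bottle 0.61 [548.7 107.4  17.7] [339.  75.]
yellow_bottle 0.72 [570.4  38.3  16.1] [340. 132.]
blue_bottle 0.83 [585.8 -37.8  15.4] [336. 189.]
empty_pot 0.78 [627.6  22.3  10.9] [377. 154.]
red_pad 0.76 [585.2 -41.7  11.2] [335. 191.]
yellow_pad 0.68 [551.6 104.5  11.3] [340.  78.]
yellow_pad 0.63 [585.8 -39.7  12.4] [336. 190.]
blue_pad 0.72 [567.6  33.    9.9] [337. 135.]
```

```bash
python3 - <<'E'
import cv2
im=cv2.imread("pics/w2.png"); cv2.imwrite("pics/w2c.png",cv2.resize(im[30:270,220:480],None,fx=2.3,fy=2.3))
E
```

```text
(no output)
```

View pics/w2c.png

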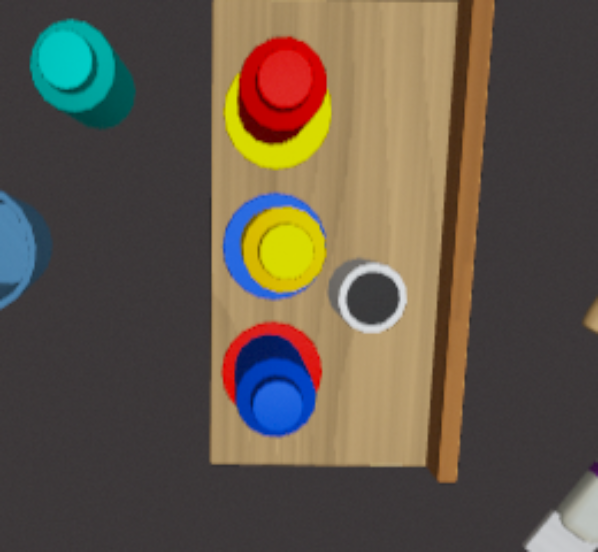

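The crop confirms it: the small red bottle is on the yellow pad (285,80), yellow on blue (285,250), blue on red (277,400), and the white pot with its black top is at (370,297). I'll move red first.

```bash
cat >> h.py <<'E'
A=0.2443; M=-0.021; MAT=np.array([513.5,315.6])
ex=np.array([np.cos(A),np.sin(A)]); PC=np.array([569.9,32.0])
er=np.array([np.sin(A),-np.cos(A)])*75
PAD=dict(yellow=PC-er,blue=PC,red=PC+er)
SLOT={n:MAT+k*np.array([np.cos(M),np.sin(M)]) for n,k in dict(red=80,yellow=0,blue=-80).items()}
def move(src,sa,sz,dst,da,dz,high=240,open_=0.75,force=25):
    a=best([*src,sz],sa); b=best([*dst,dz],da)
    if abs(a-b)>2.2:  # avoid a needless turn
        b2=b+np.pi if b<a else b-np.pi
        if kin.ik([*dst,dz],list(rot(b2))) is not None: b=b2
    go([*src,high],a); grip(open_); robot.servo_line([*src,sz],feed=150)
    grip(0.0,force); o=robot.observe(); print("grip",round(o["grip_width"]*92,1),round(o["grip_force"],1))
    up(high); go([*dst,high],b); robot.servo_line([*dst,dz+25],feed=150); robot.servo_line([*dst,dz],feed=50)
    print("down",np.round(robot.observe()["contact_force"],1))
    grip(open_); up(high); print("t",robot.observe()["t"])
E
python3 - <<'E'
from h import *
move([548.2,106.7],A,82,SLOT["red"],M+np.pi/2,72)
cm=cam("top","t1")
for c in("top","side"):
    cm=cam(c)
    for x in pin("red_bottle",c,cm): print(x)
E
```

```text
grip 40.4 25.0
down [ 0.1  0.8 -1.5]
t 13.0833
(0.64, array([589.5, 315.9,   1.5]), array([142., 240.]))
(0.55, array([710.1, 263.6,  -2.5]), array([173., 182.]))
(0.73, array([447.7,  89.2,   3.5]), array([256., 266.]))
(0.66, array([5.946e+02, 3.151e+02, 4.000e-01]), array([309., 208.]))
(0.64, array([707.1, 270.8,   0.8]), array([356., 214.]))
(0.63, array([571.6,  37.6,  18.3]), array([318., 270.]))
```

View pics/t1.png

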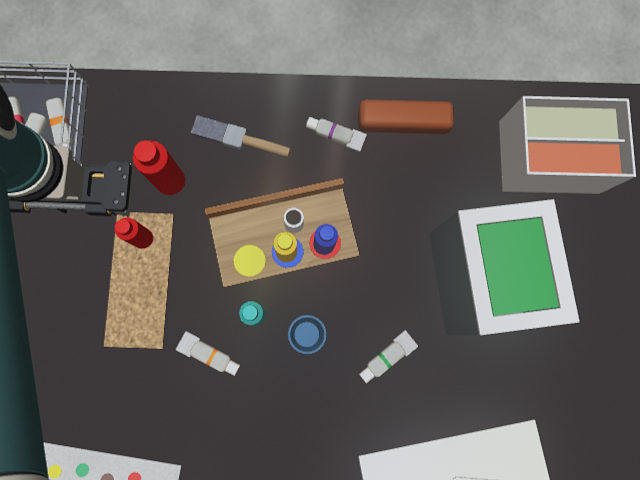

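Red stands on the mat, with its base near pixel (142,240). Yellow and blue come next.

```bash
python3 - <<'E'
from h import *
move([571.4,37.5],A,82,SLOT["yellow"],M+np.pi/2,72)
move([585.7,-38.7],A,82,SLOT["blue"],M+np.pi/2,72)
p=[540,60,400]; go(p,best(p,A))
for c,nm in(("wrist","w3"),("top","t2"),("side","s2")):
    cm=cam(c,nm)
    for n in ["red_bottle","yellow_bottle","blue_bottle","empty_pot","red_pad","yellow_pad","blue_pad"]:
        for x in pin(n,c,cm):
            if x[0]>.4: print(c,n,*x)
    for n in ("red","yellow","blue"):
        print(n,rect(n+"_pad",c,cm,15,PAD[n]))
print(robot.observe()["t"],PAD)
E
```

```text
grip 40.4 25.0
down [-1.  -0.8  0. ]
t 21.75
grip 40.1 25.0
down [ 0.7 -0.3 -1.2]
t 30.7917
wrist red_bottle 0.89 [ 7.113e+02  2.708e+02 -4.000e-01] [484.  57.]
wrist red_bottle 0.74 [449.5  88.1   1.9] [263. 144.]
wrist empty_pot 0.72 [626.9  20.2  14.5] [372. 221.]
wrist red_pad 0.67 [585.3 -41.1  14.4] [333. 254.]
wrist yellow_pad 0.69 [555.2 104.4  12.4] [339. 151.]
wrist blue_pad 0.62 [571.8  31.4   8.9] [337. 204.]
red (0.96, ((589.7431640625, -42.05597686767578), (59.299224853515625, 59.1196174621582), 14.195311546325684), 1242)
yellow (0.79, ((552.2567749023438, 103.75012969970703), (60.64618682861328, 58.42448425292969), 59.48473358154297), 1556)
blue (0.79, ((570.3883666992188, 31.300453186035156), (60.21598434448242, 59.526939392089844), 14.181745529174805), 1433)
top empty_pot 0.6 [629.5  16.9   8.8] [295. 222.]
top red_pad 0.91 [587.3 -39.   12.2] [323. 244.]
top red_pad 0.59 [412.3  -2.5   1.7] [303. 335.]
top blue_pad 0.65 [570.4  30.1  11. ] [288. 252.]
red (0.62, ((587.5274658203125, -42.26522445678711), (57.2594108581543, 58.52567672729492), 1.0589107275009155), 737
[... 448 characters left out ...]
245. 212.]
side empty_pot 0.56 [624.3  23.   10.7] [344. 275.]
side red_pad 0.74 [592.2 -37.1   9.7] [334. 296.]
side yellow_pad 0.56 [552.3 104.5   8.4] [304. 256.]
side blue_pad 0.67 [571.5  35.   10.8] [318. 274.]
red (0.89, ((588.5570068359375, -32.8701057434082), (59.31703186035156, 45.314613342285156), 6.0948333740234375), 401)
yellow (0.73, ((550.9548950195312, 101.60227966308594), (54.68515396118164, 54.488555908203125), 81.3959732055664), 334)
blue (0.55, ((569.0447387695312, 30.930561065673828), (58.843074798583984, 57.581947326660156), 81.203125), 429)
33.6583 {'yellow': array([551.7592123 , 104.77301575]), 'blue': array([569.9,  32. ]), 'red': array([588.0407877 , -40.77301575])}
```

View pics/s2.png

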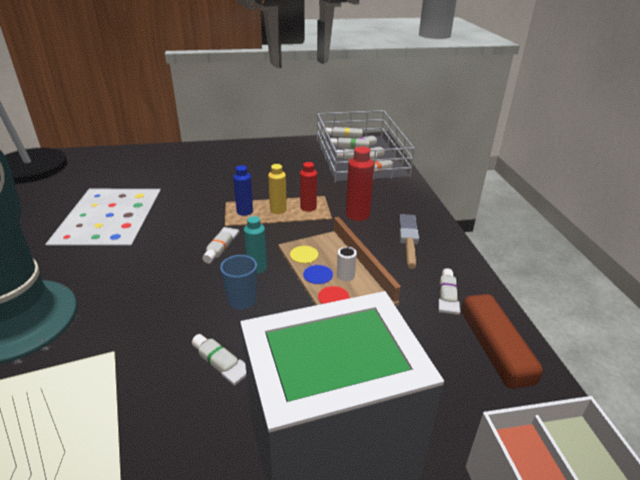

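The blue (243,190), yellow (277,190) and red (308,188) bottles stand on the mat. The pot is untouched at (346,263), so I take it to the bin now.

```bash
sed -i 's/PC=np.array(\[569.9,32.0\])/PC=np.array([570.3,31.6])/' h.py; python3 - <<'E'
from h import *
a0=0.14; dst=np.array([527,-341])+(-8)*np.array([-np.sin(a0),np.cos(a0)])
src=[626.8,21.3]; a=best([*src,35],A+np.pi/2); b=best([*dst,300],a0)
go([*src,240],a); grip(0.75); robot.servo_line([*src,35],feed=150); grip(0.0,12)
print("grip",robot.observe()["grip_width"]*92); up(300)
go([*dst,300],b); print("held",robot.observe()["grip_width"]*92)
robot.servo_line([*dst,235],feed=150); robot.servo_line([*dst,135],feed=60)
print("in",robot.observe()["contact_force"].round(1) if hasattr(robot.observe()["contact_force"],"round") else robot.observe()["contact_force"])
cam("side","s3"); grip(0.55); robot.hold(0.5); up(300); cam("side","s4"); cm=cam("top","t4")
print(pin("empty_pot","top",cm),robot.observe()["t"])
E
python3 -c "
import cv2,numpy as np
cv2.imwrite('pics/s34.png',np.hstack([cv2.imread('pics/s3.png')[100:480,180:480],cv2.imread('pics/s4.png')[100:480,180:480]]))"
```

```text
grip 37.11998834441169
held 36.9052546973725
in [-0.2 -0.6  0.7]
[] 44.75
```

View pics/s34.png

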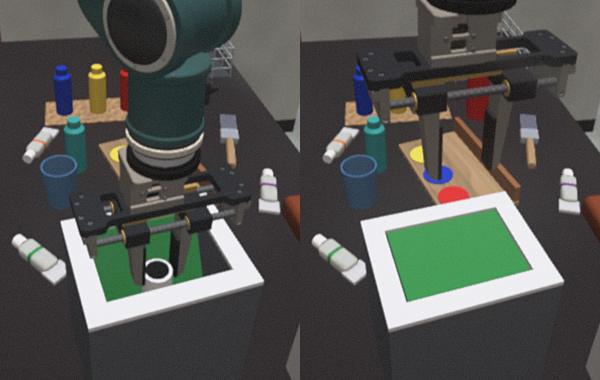

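The left half shows the pot going in past the open flap (158,270). In the right half the flap has shut and the pot is gone. Now I look at the mat and return the bottles.

```bash
python3 - <<'E'
from h import *
for k,p in enumerate(([480,300,400],[540,270,400])):
    go(p,best(p,M+np.pi/2)); cm=cam("wrist",f"m{k}")
    for n in SLOT: print(n,[x for x in pin(n+"_bottle","wrist",cm) if x[0]>.4])
print(SLOT)
E
```

```text
red [(0.75, array([710.1, 269.7,  -2.9]), array([305., 321.])), (0.71, array([592.7, 315.6,   3.5]), array([333., 252.])), (0.64, array([447.6,  88.8,   1. ]), array([172., 158.]))]
yellow [(0.68, array([517.2, 316.8,   6.2]), array([333., 203.]))]
blue [(0.95, array([433.6, 316.6,   5.4]), array([332., 144.]))]
red [(0.94, array([709.6, 268.8,  -1.4]), array([323., 286.])), (0.78, array([448.8,  86.4,   2.4]), array([186., 114.])), (0.63, array([591.9, 317.3,   2.7]), array([354., 212.]))]
yellow [(0.82, array([516.5, 317.2,   6.9]), array([354., 160.]))]
blue [(0.84, array([432.8, 319.8,   5.6]), array([356.,  98.]))]
{'red': array([593.48236065, 313.92012348]), 'yellow': array([513.5, 315.6]), 'blue': array([433.51763935, 317.27987652])}
```

```bash
python3 - <<'E'
from h import *
src=dict(red=[592.8,314.1],yellow=[516.2,315.6],blue=[433.3,317.3])
for n in("red","yellow","blue"): move(src[n],M+np.pi/2,71,PAD[n],A,83)
p=[540,60,400]; go(p,best(p,A))
for c,nm in(("wrist","w5"),("top","t5"),("side","s5")):
    cm=cam(c,nm)
    for n in PAD:
        for s in("_bottle","_pad"):
            for x in pin(n+s,c,cm):
                if np.hypot(*(x[1][:2]-PAD[n]))<40: print(c,n+s,*x)
print(robot.observe()["t"],PAD)
E
python3 -c "
import cv2,numpy as np
cv2.imwrite('pics/f.png',np.hstack([cv2.resize(cv2.imread('pics/w5.png')[80:340,220:480],(400,400)),cv2.resize(cv2.imread('pics/s5.png')[150:350,200:400],(400,400))]))"
```

```text
grip 40.1 25.0
down [ 0.1  0.7 -2.4]
t 56.4167
grip 40.4 25.0
down [-0.8 -0.3 -2.2]
t 64.8833
grip 40.3 25.0
down [ 0.3  0.3 -1.5]
t 73.3
wrist yellow_bottle 0.68 [551.  103.5  17.6] [336. 151.]
wrist yellow_pad 0.73 [553.1 107.   15.8] [338. 149.]
wrist blue_bottle 0.77 [569.2  29.1  16.7] [335. 206.]
wrist red_bottle 0.71 [585.2 -38.6  17.1] [334. 252.]
top blue_bottle 0.51 [566.2  27.6  15.4] [289. 254.]
top blue_pad 0.65 [568.6  31.3  12.6] [287. 253.]
top red_bottle 0.72 [585.5 -40.9  10.7] [324. 245.]
top red_pad 0.82 [588.8 -45.6   7.4] [327. 243.]
side yellow_bottle 0.88 [553.  107.4  16.9] [304. 252.]
side yellow_pad 0.61 [549.3 103.8   7.4] [303. 257.]
side blue_bottle 0.77 [569.6  31.   12.1] [317. 275.]
side blue_pad 0.51 [571.5  34.6   9.4] [318. 275.]
side red_bottle 0.6 [590.8 -39.2  10.3] [334. 297.]
side red_pad 0.58 [590.2 -36.2  10.3] [333. 296.]
75.05 {'yellow': array([552.1592123 , 104.37301575]), 'blue': array([570.3,  31.6]), 'red': array([588.4407877 , -41.17301575])}
```

View pics/f.png

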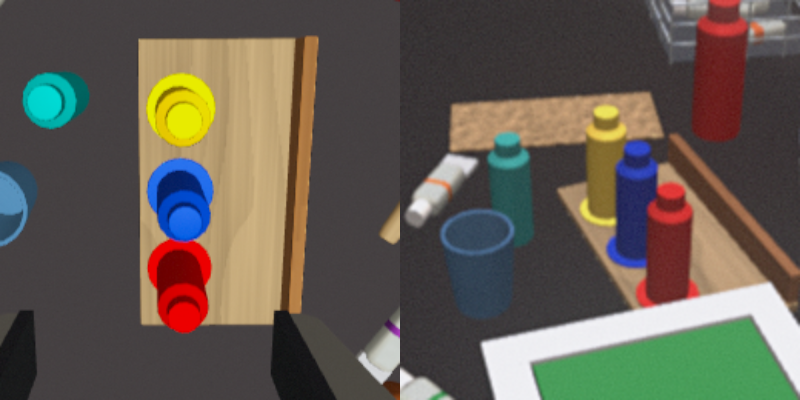

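All three bottles stand upright and centred on their own pads: yellow (182,110), blue (180,195) and red (180,275). The measured offsets are about 5 mm or less, the jar hasn't moved and the gripper is clear.

```bash
python3 -c "
from cell import robot
print(robot.job_done())"
```

```text
the job is handed in; nothing more can be done
None
```

The job is handed in, with no verdict shown: the pot went through the flap into the bin, and the red, yellow and blue bottles stand upright on their own pads, about 75 s into the 138 s limit.

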